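# Close a loaded solder carrier and lift it level

### The job

The dark solder carrier on the bench is loaded with a circuit board. Swing its hinged hold-down frame fully shut over the board and turn the red quarter-turn clip until its tab locks over the frame's front bar; then lift the carrier by the frame's black bridge handle, straight up until it is about 15 cm clear of the bench, keeping it level, and finish while still holding it there, steady and level, ready to be passed to the line. Leave the things around it where they are.

Things in the scene. Friction and masses are not known exactly. Their poses are not given: they have to be found in the camera images.
- carrier: Loose solder carrier: dark grey plate 144 mm (its x) by 130 mm (its y), top face 14 mm above its underside, on two steel runners; loaded it weighs 0.45 to 0.75 kg, its centre of mass about under the middle of the handle. Origin: centre of its underside; x points from the clip edge (near the robot) to the hinge edge (far), z up.
- board: The green circuit board 45 x 70 x 8 mm that lies loose in the carrier's pocket (4 mm deep, 2 mm of play on each side), long side along the carrier's y. Origin at the centre of its underside; seated, it is 6 mm from the carrier's origin along +x and 9 mm above the carrier's underside.
- frame (a joint): Angle in rad of the aluminium hold-down frame: 0 shut over the board; starts about 1.75 (upright, leaning a little away from the robot); stop at 1.9. Hinge along the carrier's y; friction 0.08 N m, so it roughly stays where left. Open rectangle, 98 mm wide, of bars 10 mm wide, 6 mm thick: side bars at y = +-44 mm. It can be pushed over and down from behind.
- frame_hinge (a point): Point on the hinge axis, in the middle of the frame's mid-thickness, 62 mm from the carrier's origin along +x and 18 mm above its underside.
- frame_edge (a point): Middle of the frame's free edge on its outer face (on top when shut), 111 mm from the hinge axis. The front bar's centre line is 106 mm from the hinge axis.
- handle (a point): Centre of the black grip (62 mm long along the carrier's y, 14 x 14 mm) of the bridge handle, which spans the frame between two posts on its outer side (the far side while open). Frame shut: 62 mm from the hinge towards the clip, 54 mm above the carrier's underside, 33 mm above the bars. Pinch it across the carrier's x. With the clip not locked, lifting here only opens the frame.
- clip (a joint): Angle in rad of the quarter-turn clip: starts at 0 to 0.2, its steel tab along the carrier's +y, clear of the frame; turns clockwise seen from above to its stop at 1.5, the tab then along the carrier's +x, 1 mm over the shut frame's front bar. Friction 0.04 N m. Its upright axis is 58 mm from the carrier's origin along -x.
- clip_wing (a point): Centre of the clip's red upright wing, on its turning axis, 36 mm above the carrier's underside. The wing is 8 mm thick, 28 mm long in the tab's direction and 22 mm high (from 25 to 47 mm above the carrier's underside); it turns with the tab.
- tray: Bystander: small grey open tray with spacers, 64 x 84 x 21 mm, loose, to the left of the work. Origin at the centre of its underside.
- flux_pot: Bystander: flux pot, white with a teal lid, 53 mm across and 35 mm high, loose. Origin at the centre of its underside.
- cutters: Bystander: red-handled side cutters lying flat, 44 x 108 x 13 mm, loose. Origin at the centre of the underside.
- solder_reel: Bystander: green solder reel standing on its flange, 58 mm across and 32 mm high, loose. Origin at the centre of its underside.
- multimeter: Bystander: yellow and black multimeter lying on its back, 135 x 67 x 38 mm, loose, at the front right. Origin at the centre of its underside.
- alcohol_pump: Bystander: blue dispenser bottle, 61 mm across and 124 mm high, standing left of and behind the work. Origin at the centre of its underside.
There are look-alikes about, which are no part of the job. Of the things that look like the carrier, the smaller one is meant.

How it is judged:
By the outcome, as a careful person would: the job done as asked, in the order asked, and still so for the second after the job is handed in, while the arm keeps its last pose, push and grip.
It also fails if it takes over 64 s, if anything falls off the work surface, if the arm or the gripper's body presses on something with over 40 N, if the wrist force passes 120 N, or if a joint passes its speed limit or range.

### The arm

A 7-joint arm with a two-finger parallel gripper is mounted at the origin on a cart in front of the work surface, level with it; the furniture and walls round the work are solid. World frame = base frame: x ahead of the robot, y to its left, z up, the work surface at z = 0. Lengths are in m, angles in rad, forces in N, time in s.
With the tool pointing down it reaches from about 0.4 to 0.85 m from the base axis. Payload 10.4 kg.
Tool frame: the origin (TCP) lies between the finger pads, 19 mm behind the fingertips; this is the grasp point; z points along the fingers, y is the line along which they close (so a half turn about z gives the same grasp; the last joint's range is limited). The gripper opens to 85 mm and grips with 20 to 120 N. Pads are 22 mm wide; open, the fingers measure 114 mm over their backs; the gripper's body (76 mm by 85 mm) begins 54 mm behind the grasp point. The pads swing forward as they close: fully open they stand 13 mm farther back than shut.
Start: joints at [-0.023, 0.332, -0.065, 1.46, 0.022, 1.35, -0.088], TCP at [0.625, 0, 0.25] pointing down, gripper open.
Joint ranges: [-2.6, 2.6], [-0.5, 2.12], [-1.47, 1.34], [0.16, 2.42], [-1.27, 4.41], [0.06, 2.06], [-2.6, 2.6]. Speed limits (rad/s): [2.22, 2.22, 2.79, 2.79, 3.14, 3.14, 3.14].

### API

Orientations are given as a unit quaternion [x, y, z, w].
In Python, from workcell import manip gives the robot as it stands.
- The arm moves only by the shell command python3 -m jog 'ROWS' [FORCE]. ROWS is a JSON object of lists of equal length, an entry for each row: "offset": the shift along the world's x, y, z in m, a list of three; "yaw": the turn about the world's z in degrees; "jaw": the closure, from 0 (fully open) to 1 (shut). A call has 1 to 20 rows; each row shifts and turns the commanded pose from where the row before left it; what a row does not reach is not made up. A row lasts 1/12 s, in which the tool goes at most 41.7 mm and 7.16 degrees, less where a joint would pass 70% of its speed; a pose out of reach is approached as far as the arm can. A call is refused whole if a number of a shift passes 0.0417 or a number of a turn 7.16, either way. A call with a gripper value outside its range is refused whole. The fingers move at their own pace and stop on an object; FORCE is the grip in N (left out, the last holds). Time passes only in rows, so rows that do not move let the fingers close. It gives the time, the measured TCP pose, the force, the opening and the grip force at its end, in the units of the state.
- manip.get_obs(): the state, without advancing time (a new reading comes with each control period).
- manip.camera(name): name is "scene" or "side" or "wrist"; returns a dict with "frame" (480x640x3 uint8, red, green, blue), "camera_matrix" (3x3 intrinsics, pixels), "eye" and "attitude" of the camera in the world; the wrist camera has in their place "hand_eye" (4x4, takes a point from camera to tool coordinates, whose origin is the TCP and whose axes are the flange's). Camera axes: x right, y up, looking along -z (the intrinsics and any distortion apply to the point x, -y, -z); pixel columns grow to the right and rows downward; lengths in m; the calibration is good to about 2 mm. The wrist camera is an equidistant fisheye: a pixel r from the principal point sees the ray r / f radians off the axis. A picture is of the moment at which its call begins: read the wrist's pose just before it. There is no depth.
- manip.hand_in(): hands the job in; it is judged then, once.
Trained networks look in a picture, given as the dict that the camera call returned (one of the last four; its "shot" number tells which), for a name from the list of things; names that differ only in an ending like _2 or _b are one class to them, and where a whole thing is asked for, a point or a joint stands for the part that bears it (a point fixed in the world has none). Each returns a list of dicts, best first, with "score" (0 to 1); they miss things now and then, are a little off and sometimes report something else, mostly with a low value. They report only what shows in the picture. A call takes as long as a camera call. They do not tell look-alikes from the thing itself.
- manip.masks_of(picture, name): "region" (480x640 bool, what is visible of it).
- manip.tip_of(picture, name): "at" ([x, y, z] in m, in world coordinates, good to about 4 mm: a listed point, or the origin of a listed thing).
The state is a dict: "clock": time; "joint_pos": joint angles; "joint_velocities": joint speeds; "tau": joint torques, N m; "position": TCP position; "ee_rot": TCP orientation; "ft_force": force on the tool from outside, world axes, zero at the start; "torque": the same for the moment, N m; "grip_width": opening from 0.0 (shut) to 1.0 (fully open); "grasp_force": force on a finger pad.
Only numpy, scipy, OpenCV 4.12 (cv2) and the standard library are available. Lean on these libraries where they do the work, as an engineer would, in place of code of your own. Each camera call takes 0.05 s, during which the arm holds its last target. There are 200 camera calls.

## Working session

There is one attempt and no reset: what is moved stays moved. The work goes in short steps, Python scripts to look and compute and a shell command to move; the robot and the scene stay as the last step left them, time stands still between calls to the robot, and variables do not carry over. Pictures are saved under pics/ and viewed, at most 10 in all, crops included, and the job is handed in when it is done.

```bash
mkdir -p pics
cat > h.py <<'E'
import numpy as np, cv2
from workcell import manip
def snap(n,save=None):
    p=manip.camera(n)
    if save: cv2.imwrite('pics/'+save+'.png',cv2.cvtColor(p['frame'],cv2.COLOR_RGB2BGR))
    return p
def tips(p,names,k=3):
    for n in names:
        for d in manip.tip_of(p,n)[:k]: print(n,np.round(d['at'],3),round(d['score'],2))
E
python3 - <<'E'
from h import *
N=['carrier','board','frame_hinge','frame_edge','handle','clip_wing']
for c in ['scene','side']:
    p=snap(c,c+'0'); print(c,p['eye'],p['attitude'],p['camera_matrix']); tips(p,N)
    tips(p,['tray','flux_pot','cutters','solder_reel','multimeter','alcohol_pump'],2)
o=manip.get_obs(); print(o)
a,b=[cv2.imread(f'pics/{c}0.png') for c in('scene','side')]
E
```

```text
scene [ 0.0545216  -0.49581128  0.85270513] [ 0.27338153 -0.16511419 -0.48793541  0.81235391] [[466.86915215   0.         319.62696187]
 [  0.         466.86915215 243.88522766]
 [  0.           0.           1.        ]]
carrier [ 0.494 -0.134 -0.002] 0.95
carrier [ 0.805 -0.163 -0.002] 0.88
board [ 0.498 -0.133  0.008] 0.9
board [ 0.633  0.162 -0.002] 0.58
board [ 0.605 -0.133  0.073] 0.55
frame_hinge [ 0.712 -0.141  0.028] 0.92
frame_hinge [ 0.558 -0.132  0.017] 0.83
frame_hinge [ 0.495 -0.131  0.01 ] 0.3
handle [ 0.604 -0.132  0.072] 0.86
handle [ 0.799 -0.166  0.081] 0.6
clip_wing [ 0.497 -0.128  0.01 ] 0.7
clip_wing [ 0.878 -0.188  0.052] 0.59
tray [0.423 0.152 0.002] 0.76
flux_pot [ 0.678  0.043 -0.002] 0.89
cutters [ 0.428 -0.444 -0.001] 0.87
solder_reel [ 0.499 -0.391 -0.005] 0.65
multimeter [ 0.462 -0.573  0.001] 0.91
multimeter [ 0.582 -0.136  0.126] 0.56
alcohol_pump [ 0.635  0.166 -0.002] 0.89
side [ 0.40272812 -1.43698207  1.01212018] [ 0.44605618 -0.03503422 -0.07208914  0.8914088 ] [[609.42119392   0.         320.77497566]
 [  0.         609.42119392 248.41777159]
 [  
[... 848 characters left out ...]
1036, -0.06470315,  1.46012015,  0.02161801,
        1.34989763, -0.08851224]), 'joint_velocities': array([-1.59980312e-03,  8.41411686e-04, -5.28132799e-04,  5.87389733e-04,
        2.37321384e-03, -8.54796066e-04, -2.54840825e-05]), 'tau': array([-2.76920046e-04, -6.25221777e+01,  4.89935756e-02, -3.91826284e+01,
        1.64300372e-02,  1.85515877e-03, -2.48474947e-05]), 'position': array([6.25011731e-01, 2.18342235e-05, 2.50021437e-01]), 'ee_rot': array([7.07102684e-01, 7.07110877e-01, 2.15432773e-05, 2.07847220e-05]), 'ft_force': array([ 0.04999623, -0.54739312,  0.33595132]), 'torque': array([-0.01064366, -0.00010049,  0.02027854]), 'grasp_force': 0.0, 'grip_width': 0.9986016039770766}
```

View pics/scene0.png

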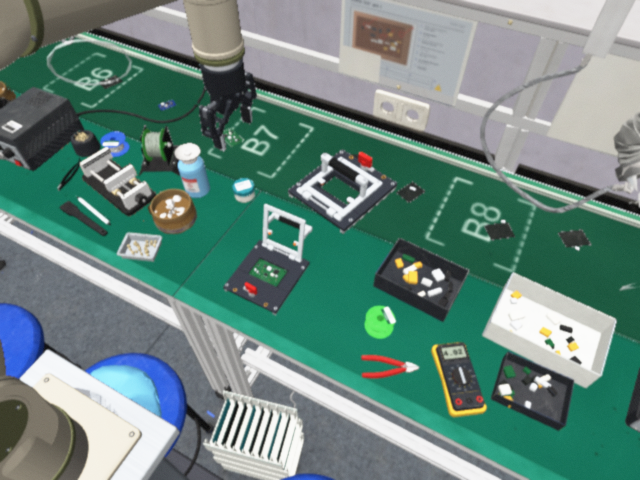

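View pics/side0.png

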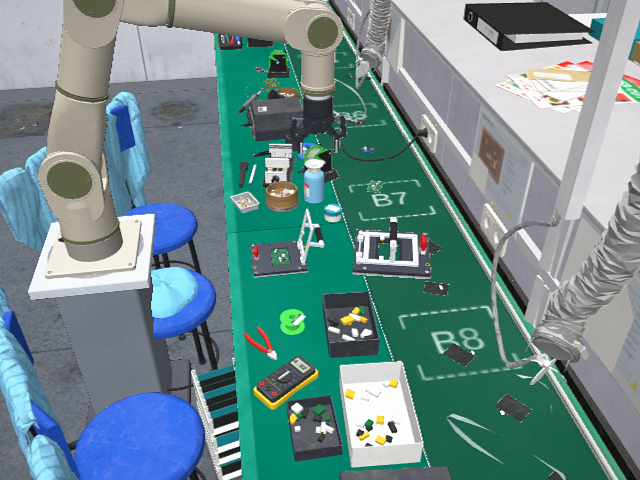

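Two things look like the carrier. The first is at scene (268,275): small, frame upright, green board in it, red clip at (250,289). The second is at scene (343,187): larger, its frame already shut. The nearer one fits, being smaller and open. I'll confirm that in a crop.

```bash
python3 - <<'E'
from h import *
p=snap('side'); f=p['frame'][195:285,235:445]
cv2.imwrite('pics/crop1.png',cv2.resize(f[:,:,::-1],None,fx=3.8,fy=3.8,interpolation=cv2.INTER_CUBIC))
# mask based size compare on plane z=0.014
from scipy.spatial.transform import Rotation as R
def back(p,uv,z):
    K=p['camera_matrix'];r=np.c_[(uv[:,0]-K[0,2])/K[0,0],-(uv[:,1]-K[1,2])/K[1,1],-np.ones(len(uv))]
    d=R.from_quat(p['attitude']).apply(r); return p['eye']+d*((z-p['eye'][2])/d[:,2])[:,None]
for c in ['scene','side']:
    p=snap(c)
    for m in manip.masks_of(p,'carrier')[:2]:
        v,u=np.nonzero(m['region']); w=back(p,np.c_[u,v].astype(float),.014)
        rc=cv2.minAreaRect((w[:,:2]*1000).astype(np.float32)); print(c,round(m['score'],2),rc)
E
python3 -m jog '{"offset":[[0.008,-0.027,0],[0.008,-0.027,0],[0.008,-0.027,0],[0.008,-0.027,0],[0.008,-0.025,0],[0,0,0]],"yaw":[0,0,0,0,0,0],"jaw":[1,1,1,1,1,1]}' 40
python3 - <<'E'
from h import *
p=snap('wrist','w1');tips(p,['carrier','board','frame_hinge','frame_edge','handle','clip_wing'],2)
E
```

```text
scene 0.79 ((543.52783203125, -126.45004272460938), (271.0294189453125, 153.5395050048828), 10.70942211151123)
scene 0.75 ((816.5140380859375, -157.1702423095703), (216.13523864746094, 242.87533569335938), 75.7734375)
side 0.85 ((806.208251953125, -138.6031951904297), (270.6712951660156, 200.82859802246094), 75.1438980102539)
side 0.68 ((524.2567138671875, -65.32704162597656), (302.3113098144531, 203.3188934326172), 89.71452331542969)
clock: 2.05
position: [0.6649, -0.1401, 0.2494]
ee_rot: [0.71, 0.705, -0.001, 0.001]
ft_force: [-0.0, -1.1, 0.8]
grip_width: 0.147
grasp_force: 0.0
carrier [ 0.5   -0.133  0.009] 0.36
board [ 0.502 -0.133  0.012] 0.78
frame_hinge [ 0.554 -0.133  0.014] 0.86
frame_hinge [ 0.714 -0.138  0.025] 0.67
frame_edge [ 0.581 -0.134  0.124] 0.8
frame_edge [ 0.869 -0.181  0.033] 0.74
handle [ 0.8   -0.163  0.078] 0.92
handle [ 0.602 -0.136  0.072] 0.87
clip_wing [ 0.44  -0.135  0.037] 0.87
clip_wing [ 0.88  -0.186  0.048] 0.69
```

View pics/crop1.png

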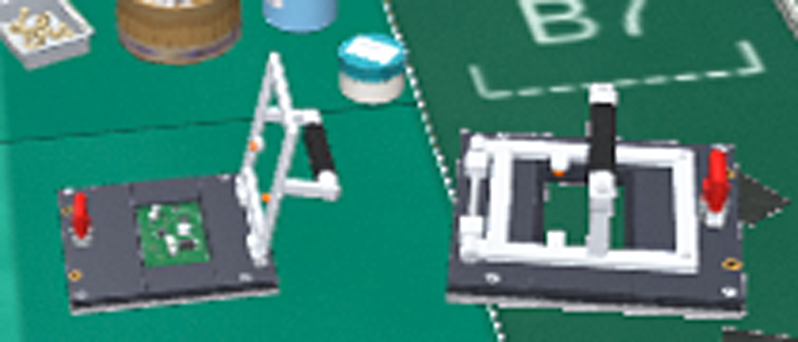

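View pics/w1.png

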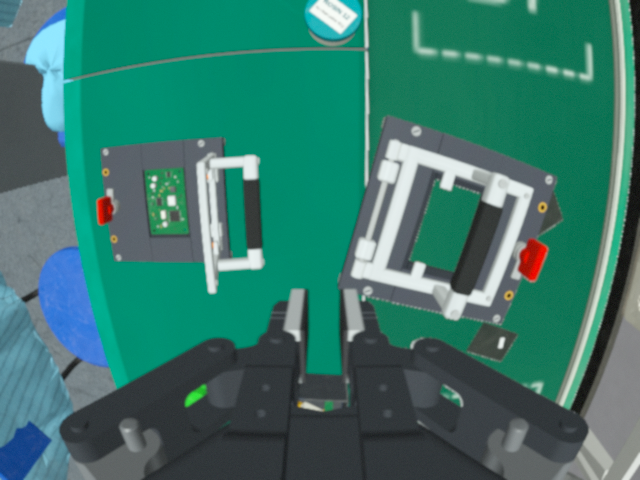

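The crop confirms it. The left carrier (wrist view (165,200), clip (106,210), handle (253,210)) is smaller and open, and the right one is bigger and already shut. I'll go behind the frame with closed fingers turned 90°, so that the linkages stay clear of the frame.

```bash
python3 -m jog '{"offset":[[-0.002,0.0005,0],[-0.002,0.0005,0],[-0.002,0.0005,0],[-0.002,0.0005,0],[-0.002,0.0005,0],[-0.002,0.0005,0],[-0.002,0.0005,0],[-0.002,0.0005,0],[-0.002,0.0005,0],[-0.002,0.0005,0],[0,0,-0.01],[0,0,-0.02],[0,0,-0.03],[0,0,-0.03],[0,0,-0.03],[0,0,-0.025],[0,0,-0.015],[0,0,0],[0,0,0]],"yaw":[-7,-7,-7,-7,-7,-7,-7,-7,-7,-7,-7,-7,-6,0,0,0,0,0,0],"jaw":[1,1,1,1,1,1,1,1,1,1,1,1,1,1,1,1,1,1,1]}'
python3 - <<'E'
from h import *
p=snap('side','s2'); f=p['frame'][170:290,220:460]
cv2.imwrite('pics/crop2.png',cv2.resize(f[:,:,::-1],None,fx=3.2,fy=3.2,interpolation=cv2.INTER_CUBIC))
tips(p,['frame_edge','handle'],2)
E
```

```text
clock: 3.98
position: [0.6448, -0.1273, 0.0899]
ee_rot: [1.0, 0.0, -0.001, -0.0]
ft_force: [1.0, -0.8, 0.4]
grip_width: -0.0
grasp_force: 0.0
frame_edge [ 0.582 -0.137  0.121] 0.98
frame_edge [ 0.865 -0.182  0.03 ] 0.69
handle [ 0.605 -0.135  0.072] 0.7
handle [ 0.807 -0.166  0.071] 0.64
```

View pics/crop2.png

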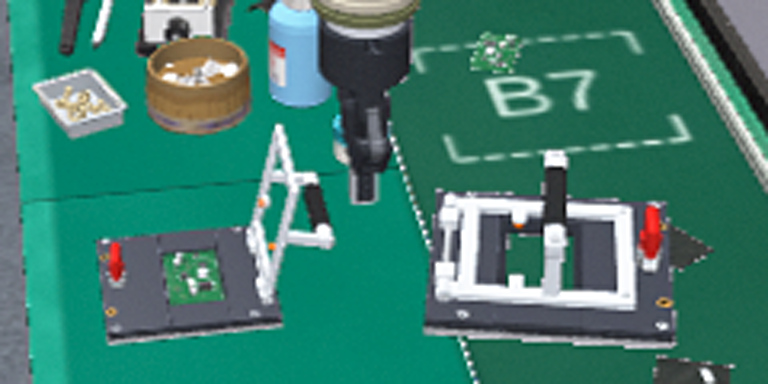

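The crop shows the closed fingers at about (365,190), behind the handle grip at (315,205) and level with it. Next I push toward the robot.

```bash
python3 -m jog '{"offset":[[-0.006,-0.004,0],[-0.006,-0.004,0],[-0.006,0,0],[-0.006,0,0],[-0.006,0,0],[-0.006,0,0],[-0.006,0,0],[-0.006,0,0],[-0.006,0,0],[-0.006,0,0],[-0.006,0,0],[-0.006,0,0],[-0.006,0,0],[-0.006,0,0],[-0.006,0,0]],"yaw":[0,0,0,0,0,0,0,0,0,0,0,0,0,0,0],"jaw":[1,1,1,1,1,1,1,1,1,1,1,1,1,1,1]}'
python3 - <<'E'
from h import *
p=snap('side','s3')
tips(p,['frame_edge','handle','frame_hinge','carrier'],2)
E
```

```text
clock: 5.38
position: [0.554, -0.1359, 0.0898]
ee_rot: [1.0, -0.0, -0.0, -0.0]
ft_force: [1.4, -0.1, 0.7]
grip_width: 0.001
grasp_force: 0.8
frame_edge [ 0.864 -0.182  0.03 ] 0.95
frame_edge [ 0.483 -0.133  0.117] 0.59
handle [ 0.804 -0.167  0.072] 0.92
handle [ 0.534 -0.135  0.091] 0.62
frame_hinge [ 0.709 -0.141  0.027] 0.95
frame_hinge [ 0.523 -0.13   0.019] 0.68
carrier [ 0.799 -0.168  0.001] 0.91
carrier [ 0.46  -0.136  0.   ] 0.89
```

The push slid the carrier about 33 mm toward the robot, and the frame is now at about 1.15 rad. I'll stop pushing sideways and press straight down on the frame's top edge with the fingertips instead.

```bash
python3 -m jog '{"offset":[[0.006,0,0.01],[0,0,0.03],[0,0,0.035],[0,0,0],[0,0,0]],"yaw":[0,0,0,0,0],"jaw":[1,1,1,1,1]}'
python3 - <<'E'
from h import *
p=snap('side','s4')
N=['frame_edge','handle','frame_hinge','clip_wing','carrier']
tips(p,N,2)
p=snap('scene');tips(p,N,2)
p=snap('wrist','w4');tips(p,N,2)
E
```

```text
clock: 6.05
position: [0.5628, -0.1362, 0.1677]
ee_rot: [1.0, 0.0, 0.002, 0.0]
ft_force: [0.7, 0.1, -1.1]
grip_width: -0.0
grasp_force: 0.0
frame_edge [ 0.865 -0.179  0.031] 0.65
frame_edge [ 0.482 -0.135  0.118] 0.63
handle [ 0.803 -0.167  0.074] 0.59
handle [ 0.532 -0.136  0.094] 0.56
frame_hinge [ 0.525 -0.13   0.022] 0.94
frame_hinge [ 0.71  -0.139  0.023] 0.66
clip_wing [ 0.878 -0.184  0.052] 0.61
clip_wing [ 0.403 -0.136  0.035] 0.49
carrier [ 0.799 -0.167  0.   ] 0.93
carrier [ 0.458 -0.135 -0.002] 0.56
frame_edge [ 0.482 -0.135  0.122] 0.66
frame_edge [ 0.871 -0.182  0.028] 0.59
handle [ 0.8   -0.164  0.082] 0.84
handle [ 0.531 -0.133  0.093] 0.57
frame_hinge [ 0.713 -0.14   0.027] 0.96
frame_hinge [ 0.523 -0.133  0.017] 0.84
clip_wing [ 0.398 -0.13   0.033] 0.62
clip_wing [ 0.878 -0.185  0.053] 0.6
carrier [ 0.804 -0.167 -0.001] 0.57
carrier [ 0.465 -0.134 -0.002] 0.55
frame_edge [ 0.479 -0.133  0.125] 0.72
handle [ 0.532 -0.133  0.09 ] 0.69
frame_hinge [ 0.525 -0.134  0.013] 0.89
frame_hinge [ 0.713 -0.142  0.026] 0.81
clip_wing [ 0.498 -0.393  0.002] 0.68
clip_wing [ 0.405 -0.134  0.037] 0.51
```

View pics/w4.png

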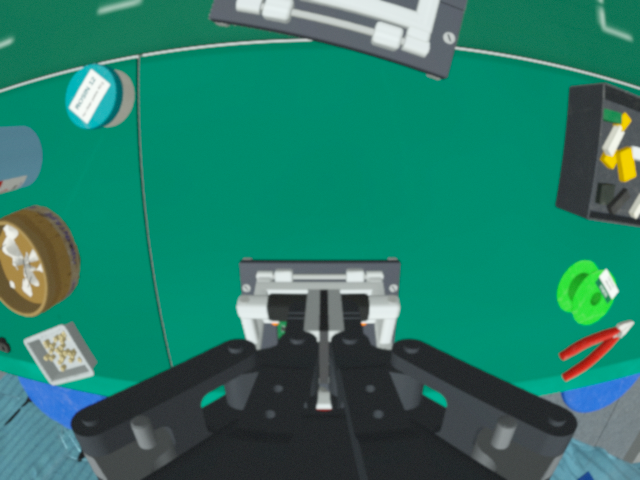

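```bash
python3 -m jog '{"offset":[[-0.028,0.001,0],[-0.028,0.001,0],[-0.028,0,0],[0,0,-0.014],[-0.003,0,-0.010],[-0.004,0,-0.006],[-0.005,0,-0.006],[-0.006,0,-0.006],[-0.007,0,-0.007],[-0.006,0,-0.007],[-0.006,0,-0.008],[-0.005,0,-0.008],[-0.004,0,-0.008],[-0.003,0,-0.008],[0,0,0]],"yaw":[0,0,0,0,0,0,0,0,0,0,0,0,0,0,0],"jaw":[1,1,1,1,1,1,1,1,1,1,1,1,1,1,1]}'
python3 - <<'E'
from h import *
N=['frame_edge','handle','frame_hinge','clip_wing']
for c in ['side','scene']:
    p=snap(c,c+'5');tips(p,N,2)
E
```

```text
clock: 8.2
position: [0.4262, -0.1339, 0.0751]
ee_rot: [1.0, -0.0, -0.002, -0.0]
ft_force: [-3.4, -0.1, 0.3]
grip_width: -0.004
grasp_force: 2.1
frame_edge [ 0.432 -0.135  0.055] 0.91
frame_edge [ 0.863 -0.181  0.031] 0.73
handle [ 0.8   -0.166  0.076] 0.91
handle [ 0.496 -0.136  0.074] 0.81
frame_hinge [ 0.537 -0.129  0.021] 0.74
frame_hinge [ 0.71  -0.143  0.024] 0.69
clip_wing [ 0.42  -0.133  0.034] 0.62
clip_wing [ 0.881 -0.186  0.052] 0.41
frame_edge [ 0.868 -0.183  0.029] 0.95
frame_edge [ 0.439 -0.134  0.062] 0.63
handle [ 0.801 -0.165  0.08 ] 0.82
handle [ 0.414 -0.131  0.035] 0.69
frame_hinge [ 0.541 -0.133  0.02 ] 0.72
frame_hinge [ 0.713 -0.138  0.027] 0.64
clip_wing [ 0.88  -0.187  0.052] 0.74
clip_wing [ 0.418 -0.133  0.035] 0.64
```

The frame is at about 0.35 rad, and the carrier was nudged back about 15 mm. I'll press the handle top to finish the closing.

```bash
python3 -m jog '{"offset":[[0,0,0.02],[0,0,0.025],[0.022,0,0],[0.022,0,0],[0.02,0,0],[0,0,-0.014],[-0.001,0,-0.006],[-0.002,0,-0.006],[-0.002,0,-0.005],[-0.002,0,-0.005],[-0.002,0,-0.004],[-0.001,0,-0.003],[-0.001,0,-0.002],[0,0,0]],"yaw":[0,0,0,0,0,0,0,0,0,0,0,0,0,0],"jaw":[1,1,1,1,1,1,1,1,1,1,1,1,1,1]}'
python3 - <<'E'
from h import *
N=['frame_edge','handle','frame_hinge','clip_wing']
for c in ['side','scene']:
    p=snap(c,c+'6');tips(p,N,2)
E
```

```text
clock: 9.87
position: [0.4819, -0.1341, 0.0795]
ee_rot: [1.0, -0.0, 0.001, -0.0]
ft_force: [-9.5, 2.1, 27.2]
grip_width: -0.003
grasp_force: 13.3
frame_edge [ 0.427 -0.135  0.018] 0.97
frame_edge [ 0.868 -0.184  0.029] 0.81
handle [ 0.48  -0.133  0.057] 0.95
handle [ 0.806 -0.167  0.078] 0.81
frame_hinge [ 0.712 -0.14   0.022] 0.8
frame_hinge [ 0.539 -0.13   0.019] 0.61
clip_wing [ 0.418 -0.137  0.036] 0.62
clip_wing [ 0.88  -0.185  0.05 ] 0.41
frame_edge [ 0.427 -0.132  0.022] 0.88
frame_edge [ 0.869 -0.183  0.031] 0.76
handle [ 0.479 -0.135  0.054] 0.95
handle [ 0.803 -0.164  0.081] 0.83
frame_hinge [ 0.71  -0.137  0.026] 0.8
frame_hinge [ 0.43  -0.133  0.022] 0.69
clip_wing [ 0.418 -0.132  0.034] 0.7
clip_wing [ 0.876 -0.188  0.051] 0.63
```

The frame is shut: the edge is at z ≈ 0.02 and the tool feels 27 N. Next is the clip: rise, turn back, half-open the jaws and look from above.

```bash
python3 -m jog '{"offset":[[0,0,0.01],[0,0,0.03],[0,0,0.04],[-0.004,0,0],[-0.006,0,0],[-0.006,0,0],[-0.006,0,0],[-0.006,0,0],[-0.006,0,0],[-0.006,0,0],[-0.006,0,0],[-0.006,0,0],[-0.006,0,0],[-0.006,0,0],[0,0,0],[0,0,0]],"yaw":[0,7,7,7,7,7,7,7,7,7,7,7,7,7,0,0],"jaw":[1,1,1,0.5,0.5,0.5,0.5,0.5,0.5,0.5,0.5,0.5,0.5,0.5,0.5,0.5]}'
python3 - <<'E'
from h import *
N=['frame_edge','handle','frame_hinge','clip_wing']
for c in ['wrist','side','scene']:
    p=snap(c,c+'7');tips(p,N,2)
    for m in manip.masks_of(p,'clip_wing')[:2]:
        v,u=np.nonzero(m['region']); print(c,'wing',m['score'],u.mean(),v.mean(),u.min(),u.max(),v.min(),v.max())
E
```

```text
clock: 11.7
position: [0.4171, -0.134, 0.1573]
ee_rot: [0.702, 0.712, 0.0, 0.0]
ft_force: [-0.4, 0.4, -0.2]
grip_width: 0.499
grasp_force: 0.0
frame_edge [ 0.428 -0.132  0.025] 0.94
handle [ 0.479 -0.134  0.056] 0.91
frame_hinge [ 0.716 -0.137  0.025] 0.57
frame_hinge [ 0.542 -0.131  0.015] 0.56
clip_wing [ 0.423 -0.133  0.04 ] 0.84
wrist wing 0.93 329.2890410958904 234.24246575342465 320 339 206 261
frame_edge [ 0.864 -0.182  0.028] 0.89
frame_edge [ 0.43  -0.134  0.017] 0.77
handle [ 0.478 -0.134  0.056] 0.9
handle [ 0.803 -0.168  0.075] 0.58
frame_hinge [ 0.708 -0.141  0.024] 0.92
frame_hinge [ 0.538 -0.135  0.02 ] 0.89
clip_wing [ 0.878 -0.185  0.052] 0.52
clip_wing [ 0.421 -0.133  0.038] 0.39
side wing 0.59 422.8222222222222 243.76296296296297 419 427 234 254
side wing 0.43 274.3167701863354 256.06832298136646 265 283 249 263
frame_edge [ 0.427 -0.134  0.022] 0.82
frame_edge [ 0.867 -0.182  0.032] 0.68
handle [ 0.478 -0.136  0.06 ] 0.64
handle [ 0.801 -0.165  0.078] 0.58
frame_hinge [ 0.712 -0.137  0.026] 0.92
frame_hinge [ 0.543 -0.132  0.016] 0.91
clip_wing [ 0.878 -0.191  0.053] 0.78
clip_wing [ 0.542 -0.133  0.018] 0.67
scene wing 0.71 365.42857142857144 161.04761904761904 358 373 152 171
```

View pics/wrist7.png

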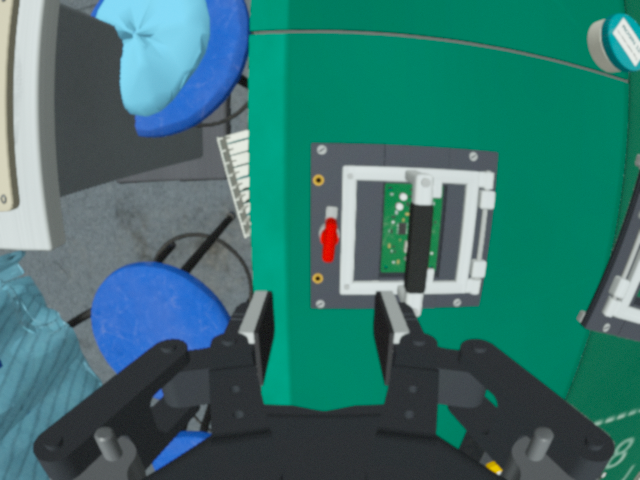

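The wrist view shows the frame shut over the board, the wing at (329,238) and its tab at (331,212), leaning about 0.1 rad clockwise. I'll descend and pinch the wing.

```bash
python3 -m jog '{"offset":[[0.003,0,-0.01],[0,0,-0.025],[0,0,-0.025],[0,0,-0.02],[0,0,-0.015],[0,0,-0.01],[0,0,-0.006],[0,0,0],[0,0,0],[0,0,0],[0,0,0],[0,0,0],[0,0,0],[0,0,0]],"yaw":[-3,-3,0,0,0,0,0,0,0,0,0,0,0,0],"jaw":[0.5,0.5,0.5,0.5,0.5,0.5,0.5,0.5,1,1,1,1,1,1]}' 40
python3 - <<'E'
from h import *
p=snap('wrist','w8');tips(p,['clip_wing','handle','frame_edge'],1)
E
```

```text
clock: 13.77
position: [0.4208, -0.1341, 0.047]
ee_rot: [0.737, 0.676, 0.001, 0.001]
ft_force: [-1.3, -0.5, 6.7]
grip_width: 0.083
grasp_force: 41.7
clip_wing [ 0.422 -0.134  0.038] 0.82
handle [ 0.476 -0.131  0.052] 0.96
frame_edge [ 0.428 -0.132  0.022] 0.92
```

```bash
python3 -m jog '{"offset":[[0,0,0.001],[0,0,0],[0,0,0],[0,0,0],[0,0,0],[0,0,0],[0,0,0],[0,0,0],[0,0,0],[0,0,0],[0,0,0],[0,0,0],[0,0,0],[0,0,0],[0,0,0]],"yaw":[-5,-6,-6,-6,-6,-6,-6,-6,-6,-6,-6,-6,-6,-5,0],"jaw":[1,1,1,1,1,1,1,1,1,1,1,1,1,1,1]}'
python3 - <<'E'
from h import *
print(manip.get_obs()['torque'])
for c in ['wrist','side']:
    p=snap(c,c+'9');tips(p,['clip_wing','handle','frame_edge','frame_hinge'],2)
E
```

```text
clock: 15.22
position: [0.4197, -0.1333, 0.0471]
ee_rot: [1.0, 0.024, -0.0, -0.0]
ft_force: [-1.2, 1.6, -0.5]
grip_width: 0.081
grasp_force: 40.8
[ 0.46271939  0.30839402 -0.0581333 ]
handle [ 0.476 -0.133  0.054] 0.98
handle [ 0.487 -0.135  0.01 ] 0.32
frame_edge [ 0.43  -0.132  0.023] 0.63
clip_wing [ 0.879 -0.181  0.052] 0.69
clip_wing [ 0.419 -0.136  0.035] 0.38
handle [ 0.803 -0.167  0.073] 0.75
handle [ 0.476 -0.136  0.054] 0.55
frame_edge [ 0.867 -0.182  0.029] 0.9
frame_edge [ 0.428 -0.138  0.015] 0.61
frame_hinge [ 0.71  -0.141  0.024] 0.89
frame_hinge [ 0.542 -0.134  0.018] 0.56
```

```bash
python3 -m jog '{"offset":[[0,0,0],[0,0,0],[0,0,0.015],[0,0,0.03],[0,0,0.035],[0.004,0,0.03],[0.004,0,0],[0.005,0,0],[0.005,0,0],[0.005,0,0],[0.005,0,0],[0.005,0,0],[0.005,0,0],[0.005,0,0],[0.005,0,0],[0.005,0,0],[0.002,0,0],[0,0,0]],"yaw":[0,0,0,0,6,7,7,7,7,7,7,7,7,7,7,7,4,0],"jaw":[0.6,0.5,0.5,0.5,0.5,0.5,0.4,0.4,0.4,0.4,0.4,0.4,0.4,0.4,0.4,0.4,0.4,0.4]}'
python3 - <<'E'
from h import *
for c in ['wrist','side','scene']:
    p=snap(c,c+'10');tips(p,['clip_wing','handle','frame_edge','frame_hinge'],2)
    if c=='wrist': cv2.imwrite('pics/w10c.png',cv2.resize(p['frame'][130:330,160:440,::-1],None,fx=2.7,fy=2.7,interpolation=cv2.INTER_CUBIC))
E
```

```text
clock: 17.22
position: [0.4756, -0.1344, 0.1571]
ee_rot: [0.706, 0.708, 0.0, 0.001]
ft_force: [0.7, 0.4, -0.3]
grip_width: 0.597
grasp_force: 0.0
clip_wing [ 0.424 -0.136  0.035] 0.97
clip_wing [ 0.477 -0.136  0.001] 0.45
handle [ 0.477 -0.135  0.053] 0.55
frame_edge [ 0.425 -0.134  0.025] 0.66
frame_hinge [ 0.54  -0.133  0.012] 0.61
frame_hinge [ 0.714 -0.137  0.028] 0.57
clip_wing [ 0.881 -0.186  0.053] 0.63
clip_wing [ 0.42  -0.135  0.036] 0.59
handle [ 0.477 -0.137  0.056] 0.71
handle [ 0.803 -0.168  0.074] 0.55
frame_edge [ 0.429 -0.135  0.018] 0.62
frame_edge [ 0.863 -0.182  0.026] 0.56
frame_hinge [ 0.713 -0.141  0.023] 0.92
frame_hinge [ 0.54  -0.132  0.015] 0.89
clip_wing [ 0.877 -0.189  0.052] 0.65
clip_wing [ 0.416 -0.133  0.037] 0.56
handle [ 0.479 -0.135  0.056] 0.74
handle [ 0.801 -0.166  0.08 ] 0.57
frame_edge [ 0.425 -0.132  0.024] 0.74
frame_edge [ 0.867 -0.181  0.034] 0.61
frame_hinge [ 0.544 -0.134  0.019] 0.65
frame_hinge [ 0.712 -0.136  0.026] 0.55
```

View pics/w10c.png

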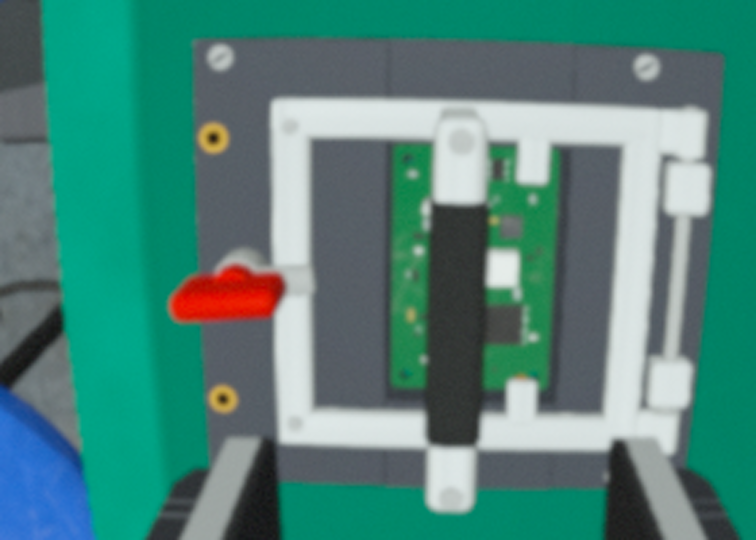

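The crop shows the tab over the front bar at (300,280) and the wing along x, so the clip is locked. Now I grip the handle.

```bash
python3 -m jog '{"offset":[[0.002,0,0],[0,0,-0.01],[0,0,-0.025],[0,0,-0.025],[0,0,-0.02],[0,0,-0.014],[0,0,-0.008],[0,0,0],[0,0,0],[0,0,0],[0,0,0],[0,0,0],[0,0,0],[0,0,0]],"yaw":[-1,0,0,0,0,0,0,0,0,0,0,0,0,0],"jaw":[0.62,0.62,0.62,0.62,0.62,0.62,0.62,0.62,1,1,1,1,1,1]}' 90
python3 -m jog '{"offset":[[0,0,0.002],[0,0,0.003],[0,0,0.004],[0,0,0.005],[0,0,0.006],[0,0,0],[0,0,0]],"yaw":[0,0,0,0,0,0,0],"jaw":[1,1,1,1,1,1,1]}'
python3 - <<'E'
from h import *
print(manip.get_obs()['torque'])
for c in ['side','scene']:
    p=snap(c,c+'11');tips(p,['clip_wing','handle','frame_edge','frame_hinge','carrier'],2)
E
```

```text
clock: 19.13
position: [0.4777, -0.1341, 0.0559]
ee_rot: [0.713, 0.701, 0.001, 0.001]
ft_force: [-0.7, 0.4, 6.6]
grip_width: 0.14
grasp_force: 89.1
clock: 19.72
position: [0.4773, -0.134, 0.0755]
ee_rot: [0.713, 0.701, 0.0, 0.0]
ft_force: [0.3, -0.0, -7.6]
grip_width: 0.143
grasp_force: 87.9
[0.03525137 0.0277421  0.00468358]
clip_wing [ 0.418 -0.134  0.053] 0.65
clip_wing [ 0.88  -0.185  0.051] 0.43
handle [ 0.479 -0.136  0.073] 0.87
handle [ 0.806 -0.164  0.075] 0.8
frame_edge [ 0.864 -0.18   0.028] 0.91
frame_edge [ 0.428 -0.133  0.035] 0.65
frame_hinge [ 0.71  -0.143  0.025] 0.78
frame_hinge [ 0.54  -0.136  0.041] 0.69
carrier [ 0.799 -0.167 -0.   ] 0.86
carrier [ 0.474 -0.136  0.015] 0.69
clip_wing [ 0.414 -0.133  0.052] 0.58
clip_wing [ 0.878 -0.189  0.053] 0.46
handle [ 0.473 -0.136  0.074] 0.77
frame_edge [ 0.424 -0.136  0.041] 0.91
frame_edge [ 0.866 -0.186  0.028] 0.89
frame_hinge [ 0.715 -0.141  0.028] 0.92
frame_hinge [ 0.538 -0.134  0.036] 0.6
carrier [ 0.803 -0.166 -0.001] 0.7
carrier [ 0.481 -0.136  0.018] 0.67
```

The full load of 7.6 N is on the gripper and the carrier is level. Lifting on.

```bash
python3 -m jog '{"offset":[[0,0,0.004],[0,0,0.008],[0,0,0.012],[0,0,0.014],[0,0,0.014],[0,0,0.014],[0,0,0.014],[0,0,0.014],[0,0,0.012],[0,0,0.010],[0,0,0.008],[0,0,0.005],[0,0,0.002],[0,0,0],[0,0,0],[0,0,0],[0,0,0],[0,0,0]],"yaw":[0,0,0,0,0,0,0,0,0,0,0,0,0,0,0,0,0,0],"jaw":[1,1,1,1,1,1,1,1,1,1,1,1,1,1,1,1,1,1]}'
python3 - <<'E'
from h import *
print(manip.get_obs()['torque'])
for c in ['side','scene']:
    p=snap(c,c+'12');tips(p,['clip_wing','handle','frame_edge','frame_hinge','carrier'],2)
    if c=='side': cv2.imwrite('pics/s12c.png',cv2.resize(p['frame'][120:300,200:440,::-1],None,fx=3.2,fy=3.2,interpolation=cv2.INTER_CUBIC))
E
```

```text
clock: 21.82
position: [0.4768, -0.134, 0.2056]
ee_rot: [0.713, 0.701, -0.0, -0.0]
ft_force: [0.2, 0.6, -6.5]
grip_width: 0.146
grasp_force: 88.1
[-0.00596464 -0.03856253 -0.06042087]
clip_wing [ 0.42  -0.136  0.183] 0.6
clip_wing [ 0.879 -0.183  0.053] 0.55
handle [ 0.476 -0.135  0.206] 0.95
handle [ 0.804 -0.168  0.075] 0.64
frame_edge [ 0.867 -0.183  0.028] 0.93
frame_edge [ 0.424 -0.139  0.167] 0.92
frame_hinge [ 0.535 -0.129  0.169] 0.79
frame_hinge [ 0.71  -0.142  0.025] 0.77
carrier [ 0.476 -0.133  0.146] 0.85
carrier [ 0.799 -0.169  0.   ] 0.58
clip_wing [ 0.877 -0.188  0.054] 0.69
clip_wing [ 0.413 -0.133  0.182] 0.55
handle [ 0.8   -0.165  0.078] 0.87
handle [ 0.476 -0.136  0.204] 0.69
frame_edge [ 0.426 -0.134  0.174] 0.8
frame_hinge [ 0.712 -0.14   0.027] 0.67
frame_hinge [ 0.541 -0.135  0.169] 0.58
carrier [ 0.802 -0.164  0.001] 0.83
carrier [ 0.48  -0.134  0.148] 0.66
```

View pics/s12c.png

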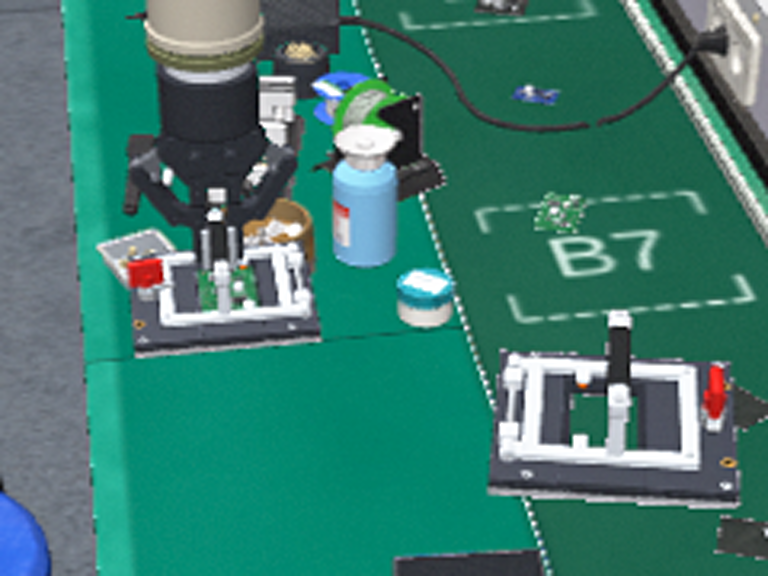

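The carrier hangs level about 15 cm up at (225,300), frame shut, clip locked and board in place. Handing in.

```bash
python3 -c "
from workcell import manip
print(manip.hand_in())"
```

```text
the job is handed in; nothing more can be done
None
```

I shut the frame, locked the clip over its front bar, and handed the job in with the carrier still held level by its handle about 15 cm above the bench; closing the frame slid the carrier about 2 cm toward the robot, and nothing around it was touched.

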